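Paint tins on the bench rack in order of size

ROBOT

A 6-joint arm with a two-finger parallel gripper is mounted at the origin on the work surface. World frame = base frame: x ahead of the robot, y to its left, z up, the work surface at z = 0. Lengths are in m, angles in degrees, forces in N, time in s.
With the tool pointing down it reaches from about 0.4 to 0.825 m from the base axis. Payload 7 kg.
Tool frame: the origin (TCP) lies at the very end of the fingers, on their centre line; the grasp point (between the pads) lies 19 mm behind it; z points along the fingers, y is the line along which they close (so a half turn about z gives the same grasp; the last joint's range is limited). The gripper opens to 88 mm and grips with 3 to 60 N. Pads are 19 mm wide; open, the fingers measure 130 mm over their backs; the gripper's body (78 mm by 193 mm) begins 47 mm behind the grasp point.
Start: joints at [-58.894, 20.546, 0.682, 0, -70.136, -16.507], TCP at [0.17, -0.653, 0.227] pointing down, gripper open.
Joint ranges: [-176.03, 176.03], [-82.01, 121.73], [-58.28, 71.71], [-173.87, 95.51], [-174.79, -0.11], [-173.66, 173.66]. Speed limits (degrees/s): [136.94, 136.94, 172.46, 180, 180, 180].

INTERFACE

Orientations are given as [roll, pitch, yaw] about the fixed x, y, z axes, in that order (R = Rz(yaw) Ry(pitch) Rx(roll)).
In Python, from plant import get_obs, snapshot, camera_params, close_job, boxes_of, cut_out, landmark_of gives the robot as it stands.
- The arm moves only by the shell command python3 -m inch 'ROWS' [OPENING]. ROWS is text: rows parted by semicolons, each of 6 numbers parted by spaces: the shift along the tool's x, y, z in units of 30 cm (1.0 is 30 cm), then the turn, a rotation vector about the tool's x, y, z in units of pi rad (1.0 is pi rad). A call has 1 to 10 rows; each row is the pose to reach, as a shift and turn from the pose commanded when the call began, along the tool's axes at that moment, turning the shorter way round; what a row does not reach only later rows make up. A row lasts 1/12 s, in which the tool goes at most 41.7 mm and 7.16 degrees, less where a joint would pass 70% of its speed; a pose out of reach is approached as far as the arm can. A call with a number of a shift or a turn outside -1 to 1 is refused whole. A call with a gripper value outside its range is refused whole. OPENING is the closure, from -1 (fully open) to 1 (shut), set as the call begins (- or left out, the last holds). The fingers move at their own pace and stop on an object; the grip force is fixed at half the most. Time passes only in rows, so rows that repeat a pose let the fingers close. It gives the time, the measured TCP pose, the force, the opening and the grip force at its end, in the units of the state.
- get_obs(): the state, without advancing time (a new reading comes with each control period).
- snapshot(name): name is "scene" or "top" or "wrist"; returns the picture (400x640x3 uint8, red, green, blue); there is no depth.
- camera_params(name): a dict with "mtx" (3x3 intrinsics, pixels), "k1" (the pictures are not rectified: a ray, as slopes to the right and down, at radius r is drawn at 1 + k1 r^2 times it, then the intrinsics apply), "rvec" (rotation vector, rad) and "tvec" (3), from world to camera coordinates, as OpenCV has them. Camera axes: x right, y down, z forward; pixel columns grow to the right and rows downward; lengths in m; the calibration is good to about 2 mm. A picture is of the moment at which its call begins: read the wrist's pose just before it. camera_params takes no time and is no camera call; for the wrist camera it gives the pose at the moment of the call.
- close_job(): hands the job in; it is judged then, once.
Trained networks look in the newest picture that a camera, given by its name, has taken for a name from the list of things; names that differ only in an ending like _2 or _b are one class to them, and where a whole thing is asked for, a point or a joint stands for the part that bears it (a point fixed in the world has none). Each returns a list of dicts, best first, with "p" (0 to 1); they miss things now and then, are a little off and sometimes report something else, mostly with a low value. They report only what shows in the picture. A call takes as long as a camera call. They do not tell look-alikes from the thing itself.
- boxes_of(camera, thing): "rect" ([left, top, width, height] in pixels, round what is visible of it).
- cut_out(camera, thing): "pixels" (400x640 bool, what is visible of it) and "rect" ([left, top, width, height] in pixels, round what is visible of it).
- landmark_of(camera, thing): "uv" ([column, row] in pixels: a listed point, or the origin of a listed thing).
The state is a dict: "clock": time; "joint_pos": joint angles; "qvel": joint speeds; "tau": joint torques, N m; "tool_pos": TCP position; "orientation": TCP orientation; "force": force on the tool from outside, world axes, zero at the start; "moment": the same for the moment, N m; "opening": finger opening in m; "gripper_force": force on a finger pad.
Only numpy, scipy, OpenCV 4.12 (cv2) and the standard library are available. Lean on these libraries where they do the work, as an engineer would, in place of code of your own. Each camera call takes 0.05 s, during which the arm holds its last target. There are 200 camera calls.

TASK

Tidy the four paint tins onto the bench rack in order of size: one tin standing upright in the middle of each cork pad, the smallest on the pad next to the red end stop and each next one bigger, up to the biggest at the other end. Do not tip any tin over on the way, and leave the mug where it is.

Things in the scene. Friction and masses are not known exactly. Their poses are not given: they have to be found in the camera images.
- tin_yellow: Closed yellow paint tin, the smallest of the four: upright cylinder 46 mm across and 50 mm tall, steel rims, a dab of yellow on its steel lid. Origin: centre of its underside; z is its axis, up. Starts standing on the bench, between the robot and the rack.
- tin_blue: Closed blue paint tin, the second smallest of the four: upright cylinder 52 mm across and 66 mm tall, steel rims, a dab of blue on its steel lid. Origin: centre of its underside; z is its axis, up. Starts standing on the bench, between the robot and the rack.
- tin_white: Closed white paint tin, the second biggest of the four: upright cylinder 58 mm across and 82 mm tall, steel rims, a dab of white on its steel lid. Origin: centre of its underside; z is its axis, up. Starts standing on the bench, between the robot and the rack.
- tin_green: Closed green paint tin, the biggest of the four: upright cylinder 64 mm across and 98 mm tall, steel rims, a dab of green on its steel lid. Origin: centre of its underside; z is its axis, up. Starts standing on the bench, between the robot and the rack.
- pad_a: Cork pad at the rack's right-hand end as the robot looks at it (-y); 72 mm across, 3 mm thick, one of a straight row of four 95 mm apart, fixed on the rack (a fixed dark board 450 x 110 x 18 mm on the bench). Origin: centre of its underside, 18 mm above the bench; its top is 21 mm above the bench. y runs along the row towards pad_d, x across the rack, away from the robot.
- pad_b: Cork pad second from the right; 72 mm across, 3 mm thick, one of a straight row of four 95 mm apart, fixed on the rack (a fixed dark board 450 x 110 x 18 mm on the bench). Origin: centre of its underside, 18 mm above the bench; its top is 21 mm above the bench. y runs along the row towards pad_d, x across the rack, away from the robot.
- pad_c: Cork pad third from the right; 72 mm across, 3 mm thick, one of a straight row of four 95 mm apart, fixed on the rack (a fixed dark board 450 x 110 x 18 mm on the bench). Origin: centre of its underside, 18 mm above the bench; its top is 21 mm above the bench. y runs along the row towards pad_d, x across the rack, away from the robot.
- pad_d: Cork pad at the left-hand end (+y); 72 mm across, 3 mm thick, one of a straight row of four 95 mm apart, fixed on the rack (a fixed dark board 450 x 110 x 18 mm on the bench). Origin: centre of its underside, 18 mm above the bench; its top is 21 mm above the bench. y runs along the row towards pad_d, x across the rack, away from the robot.
- red_stop: Red end stop, a fixed block 90 (across the rack) x 24 (along it) x 30 mm high, standing on one end of the rack, 62 mm beyond the centre of the last pad, which may be pad_a or pad_d; a black stop of the same size stands at the other end. Origin: centre of its underside, 18 mm above the bench.
- mug: White mug, 80 mm across, 90 mm tall, standing on the bench left of the tins; leave it alone. Origin: centre of its underside.
Not all that is in view belongs to the job. What is shaped like the tin_blue but pink or purple is not meant.

How it is judged (in metres and radians):
At the end, for the whole second after the job is handed in: Counting from the pad next to the red stop, the yellow, blue, white and green tins stand on the four pads, each centred within 12 mm of its pad's centre, resting on the pad, upright within 0.08 rad, released and at rest (((horizontal distance between red_stop and pad_a below 0.1 m and horizontal distance between tin_yellow and pad_a below 0.012 m and z of tin_yellow in the frame of pad_a below 0.007 m and horizontal distance between tin_blue and pad_b below 0.012 m and z of tin_blue in the frame of pad_b below 0.007 m and horizontal distance between tin_white and pad_c below 0.012 m and z of tin_white in the frame of pad_c below 0.007 m and horizontal distance between tin_green and pad_d below 0.012 m and z of tin_green in the frame of pad_d below 0.007 m) or (horizontal distance between red_stop and pad_d below 0.1 m and horizontal distance between tin_yellow and pad_d below 0.012 m and z of tin_yellow in the frame of pad_d below 0.007 m and horizontal distance between tin_blue and pad_c below 0.012 m and z of tin_blue in the frame of pad_c below 0.007 m and horizontal distance between tin_white and pad_b below 0.012 m and z of tin_white in the frame of pad_b below 0.007 m and horizontal distance between tin_green and pad_a below 0.012 m and z of tin_green in the frame of pad_a below 0.007 m)) and angle between each of tin_yellow, tin_blue, tin_white, tin_green's own z axis and vertical below 0.08 rad and linear speed of each of tin_yellow, tin_blue, tin_white, tin_green below 0.01 m/s and angular speed of each of tin_yellow, tin_blue, tin_white, tin_green below 0.1 rad/s); the robot touches nothing.
It fails at once if a tin is tipped more than 45 degrees (angle between any of tin_yellow, tin_blue, tin_white, tin_green's own z axis and vertical above 0.79 rad).
It fails at once if the mug is moved more than 20 mm (distance of mug from where it was at the start of the episode above 0.02 m).
It also fails if it takes over 93 s, if anything falls off the work surface, if the arm or the gripper's body presses on something with over 40 N, if the wrist force passes 120 N, or if a joint passes its speed limit or range.

## Working session

There is one attempt and no reset: what is moved stays moved. The work goes in short steps, Python scripts to look and compute and a shell command to move; the robot and the scene stay as the last step left them, time stands still between calls to the robot, and variables do not carry over. Pictures are saved under pics/ and viewed, at most 14 in all, crops included, and the job is handed in when it is done.

```bash
mkdir -p pics; ls; python3 - <<'E'
from plant import *
import cv2
o=get_obs();print(o['clock'],o['tool_pos'],o['orientation'],o['opening'])
for n in ("top","scene"):
    im=snapshot(n);cv2.imwrite(f"pics/{n}0.png",im[:,:,::-1])
    c=camera_params(n);print(n,c)
    for t in ["tin_yellow","tin_blue","tin_white","tin_green","pad_a","pad_d","red_stop","mug"]:
        print(t,[(round(d['p'],2),[round(float(v)) for v in d['uv']]) for d in landmark_of(n,t)][:5])
E
```

```text
pics
0.0 [ 0.17000155 -0.65273782  0.22562502] [ 1.79905505e+02 -7.78136785e-03 -1.65406080e+02] 0.08797728583211509
top {'mtx': array([[436.80998072,   0.        , 311.50303462],
       [  0.        , 436.80998072, 194.23394611],
       [  0.        ,   0.        ,   1.        ]]), 'k1': -0.04101100480891194, 'rvec': array([ 2.13980592, -2.13562132,  0.21303709]), 'tvec': array([0.10069793, 0.50916285, 0.85382037])}
tin_yellow [(0.72, [169, 220]), (0.65, [388, 222])]
tin_blue [(0.96, [218, 262]), (0.92, [258, 218]), (0.71, [254, 263])]
tin_white [(0.59, [454, 224])]
tin_green [(0.92, [330, 230])]
pad_a [(0.88, [349, 138]), (0.66, [311, 136]), (0.61, [397, 139]), (0.57, [268, 138])]
pad_d [(0.88, [349, 138]), (0.66, [311, 136]), (0.61, [397, 139]), (0.57, [268, 138])]
red_stop [(0.84, [233, 136])]
mug [(0.97, [164, 220])]
scene {'mtx': array([[427.36355919,   0.        , 315.00039089],
       [  0.        , 427.36355919, 196.96717675],
       [  0.        ,   0.        ,   1.        ]]), 'k1': -0.00878047122705399, 'rvec': array([ 1.74370039,  1.45494143, -0.79599578]), 'tvec': array([-0.20551762, -0.21873403,  1.44066369])}
tin_yellow [(0.84, [237, 212])]
tin_blue [(0.91, [347, 198]), (0.64, [372, 180]), (0.59, [342, 181])]
tin_white [(0.85, [177, 212])]
tin_green [(0.81, [284, 204]), (0.32, [228, 255])]
pad_a [(0.93, [228, 256]), (0.93, [273, 251]), (0.78, [363, 238]), (0.65, [312, 245])]
pad_d [(0.93, [228, 256]), (0.93, [273, 251]), (0.78, [363, 238]), (0.65, [312, 245])]
red_stop [(0.62, [390, 234])]
mug [(0.98, [418, 193]), (0.18, [179, 217])]
```

View pics/top0.png

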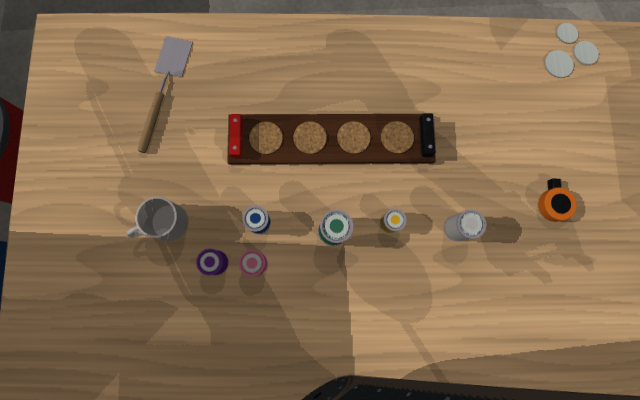

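View pics/scene0.png

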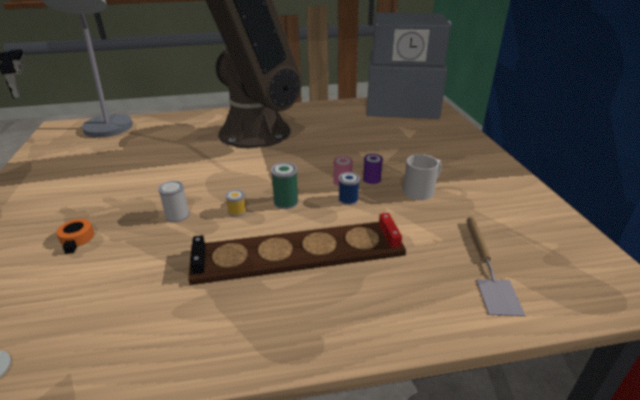

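The top picture shows the rack with the red stop at the left (235,135), which is +y and so next to pad_d. The tins' lids are blue (256,218), green (337,226), yellow (395,220) and white (471,224). The pink and purple lookalikes are at (253,263) and (211,262). The scene picture agrees with this. So yellow goes on d, blue on c, white on b and green on a.

```bash
cat > h.py <<'E'
from plant import *
import numpy as np, cv2
from scipy.optimize import minimize
D=dict(tin_yellow=(.046,.050),tin_blue=(.052,.066),tin_white=(.058,.082),tin_green=(.064,.098),mug=(.08,.09),pad_a=(.072,.003))
def proj(c,P):
    q=P@cv2.Rodrigues(c['rvec'])[0].T+c['tvec']; s=q[:,:2]/q[:,2:]
    s=s*(1+c['k1']*(s**2).sum(1,keepdims=True)); return s@c['mtx'][:2,:2].T+c['mtx'][:2,2]
def ray(c,uv,z):
    s0=np.linalg.solve(c['mtx'],[*uv,1])[:2]; s=s0.copy()
    for _ in range(9): s=s0/(1+c['k1']*(s@s))
    R=cv2.Rodrigues(c['rvec'])[0]; d=R.T@[*s,1]; o=-R.T@c['tvec']
    return o+d*(z-o[2])/d[2]
def cyl(d,h,x,y,z0):
    a=np.linspace(0,2*np.pi,60); r=d/2
    return np.vstack([np.c_[x+r*np.cos(a),y+r*np.sin(a),0*a+z] for z in (z0,z0+h)])
def fit(c,mask,t,z0,xy=None):
    d,h=D[t]; m=cv2.resize(mask.astype(np.uint8),None,fx=4,fy=4,interpolation=cv2.INTER_NEAREST)
    if xy is None:
        v,u=np.nonzero(mask); xy=ray(c,(u.mean(),v.mean()),z0+h/2)[:2]
    def cost(p):
        H=cv2.convexHull((proj(c,cyl(d,h,*p,z0))*4+1.5).round().astype(np.int32))
        k=np.zeros_like(m); cv2.fillConvexPoly(k,H,1); return 1-(k&m).sum()/max(1,(k|m).sum())
    r=minimize(cost,xy,method='Nelder-Mead',options=dict(initial_simplex=[xy,xy+np.array([.01,0]),xy+np.array([0,.01])],xatol=2e-4,fatol=1e-4))
    return r.x,1-r.fun
E
python3 - <<'E'
from h import *
for n in("top","scene"):
    snapshot(n);c=camera_params(n)
    for t in D:
        z0=.018 if t=='pad_a' else 0
        for d in cut_out(n,t)[:6]:
            if d['p']<.3: continue
            x,i=fit(c,d['pixels'],t,z0); print(n,t,round(d['p'],2),x.round(4),round(i,2))
c=camera_params('top')
for t,uv,z in(("yellow",(395,220),.05),("blue",(256,218),.066),("green",(337,226),.098)): print(t,ray(c,uv,z).round(4))
E
```

```text
top tin_yellow 0.75 [ 0.456  -0.0676] 0.96
top tin_yellow 0.57 [0.6371 0.2061] 0.6
top tin_blue 0.93 [0.3707 0.302 ] 0.95
top tin_blue 0.82 [0.3688 0.2199] 0.93
top tin_blue 0.69 [0.4561 0.2136] 0.95
top tin_white 0.86 [ 0.4451 -0.212 ] 0.94
top tin_green 0.64 [0.4379 0.0559] 0.96
top mug 0.6 [0.4555 0.4038] 0.9
top pad_a 0.95 [0.6398 0.0108] 0.96
top pad_a 0.77 [ 0.642  -0.0845] 0.95
top pad_a 0.7 [0.6379 0.201 ] 0.96
top pad_a 0.57 [0.6384 0.1056] 0.96
scene tin_yellow 0.62 [0.4701 0.401 ] 0.32
scene tin_yellow 0.58 [ 0.4539 -0.0671] 0.89
scene tin_blue 0.95 [0.4542 0.2135] 0.95
scene tin_blue 0.88 [0.3677 0.3012] 0.96
scene tin_blue 0.75 [0.364  0.2173] 0.67
scene tin_white 0.65 [ 0.442  -0.2117] 0.96
scene tin_green 0.89 [0.4356 0.0569] 0.97
scene mug 0.64 [0.4527 0.4033] 0.94
scene pad_a 0.83 [0.6378 0.0111] 0.95
scene pad_a 0.82 [0.6366 0.1052] 0.91
scene pad_a 0.69 [0.6335 0.2003] 0.87
scene pad_a 0.6 [ 0.6387 -0.0836] 0.97
yellow [ 0.4554 -0.068   0.05  ]
blue [0.4568 0.2122 0.066 ]
green [0.4379 0.0541 0.098 ]
```

```bash
cat > plan.py <<'E'
import sys,numpy as np
from plant import get_obs
from scipy.spatial.transform import Rotation as R
x,y,z,yaw=map(float,sys.argv[1:5]); o=get_obs()
A=R.from_euler('xyz',o['orientation'],degrees=True); B=R.from_euler('xyz',[180,0,yaw],degrees=True)
print('shift',(A.inv().apply(np.array([x,y,z])-o['tool_pos'])/.3).round(4),'turn',((A.inv()*B).as_rotvec()/np.pi).round(4))
E
python3 plan.py .307 -.43 .227 -90
```

```text
shift [-0.6292  0.6049 -0.0014] turn [ 0.     -0.     -0.4189]
```

```bash
python3 -m inch '-.63 .605 0 0 0 -.419; -.63 .605 0 0 0 -.419; -.63 .605 0 0 0 -.419; -.63 .605 0 0 0 -.419; -.63 .605 0 0 0 -.419; -.63 .605 0 0 0 -.419; -.63 .605 0 0 0 -.419; -.63 .605 0 0 0 -.419; -.63 .605 0 0 0 -.419; -.63 .605 0 0 0 -.419' -1; python3 plan.py .444 -.212 .15 -90
```

```text
clock: 2.43
tool_pos: [0.3077, -0.4294, 0.227]
orientation: [-180.0, -0.0, -93.3]
force: [-1.1, 0.1, 0.3]
opening: 0.0876
gripper_force: 0.0
shift [-0.7502 -0.4109  0.2565] turn [-0.0002 -0.0001 -0.0186]
```

```bash
python3 -m inch '-.75 -.41 .25 0 0 -.0186; -.75 -.41 .25 0 0 -.0186; -.75 -.41 .25 0 0 -.0186; -.75 -.41 .25 0 0 -.0186; -.75 -.41 .25 0 0 -.0186; -.75 -.41 .25 0 0 -.0186; -.75 -.41 .25 0 0 -.0186; -.75 -.41 .25 0 0 -.0186; -.75 -.41 .25 0 0 -.0186; -.75 -.41 .25 0 0 -.0186'; python3 plan.py .444 -.212 .03 -90
python3 - <<'E'
from h import *
c=camera_params('wrist');cv2.imwrite('pics/w1.png',snapshot('wrist')[:,:,::-1])
for d in cut_out('wrist','tin_white')[:2]: print(d['p'],fit(c,d['pixels'],'tin_white',0,np.array([.444,-.212])))
E
```

```text
clock: 3.27
tool_pos: [0.4448, -0.2137, 0.1518]
orientation: [-180.0, -0.0, -90.4]
force: [-0.4, -0.8, -0.4]
opening: 0.0874
gripper_force: 0.0
shift [-0.0055  0.0028  0.4059] turn [-0.0001 -0.     -0.0023]
0.59 (array([ 0.44515495, -0.21252572]), np.float64(0.9806222256757938))
```

View pics/w1.png

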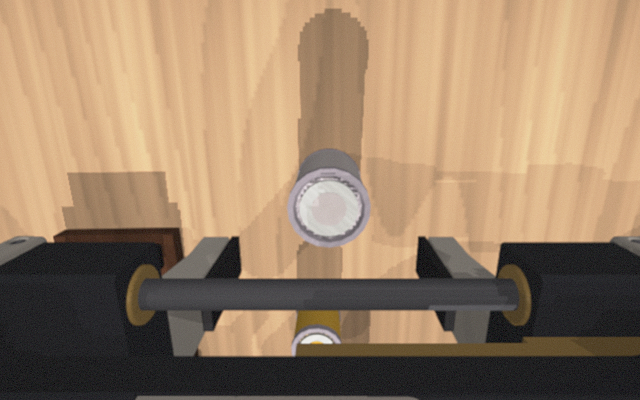

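The wrist picture shows the white lid at (330,205), midway between the fingers, and the fit there agrees with the other cameras. I'll go down and grip it.

```bash
python3 -m inch '-.005 0 .2 0 0 -.002; -.005 0 .3 0 0 -.002; -.005 0 .4 0 0 -.002; -.005 0 .406 0 0 -.002; -.005 0 .406 0 0 -.002; -.005 0 .406 0 0 -.002'; python3 -m inch '0 0 0 0 0 0; 0 0 0 0 0 0; 0 0 0 0 0 0; 0 0 0 0 0 0; 0 0 0 0 0 0; 0 0 0 0 0 0; 0 0 0 0 0 0; 0 0 0 0 0 0; 0 0 0 0 0 0; 0 0 0 0 0 0' 1; python3 plan.py .54 -.10 .19 -90
```

```text
clock: 3.87
tool_pos: [0.4458, -0.2128, 0.0314]
orientation: [-179.9, -0.0, -90.1]
force: [1.4, -0.4, 0.5]
opening: 0.0874
gripper_force: 0.0
clock: 4.7
tool_pos: [0.4451, -0.212, 0.0304]
orientation: [-180.0, -0.0, -90.1]
force: [-1.8, 0.7, 8.6]
opening: 0.0575
gripper_force: 30.0
shift [-0.3736 -0.3164 -0.5319] turn [-0.0002 -0.0001 -0.0003]
```

```bash
python3 -m inch '0 0 -.06 0 0 0; 0 0 -.15 0 0 0; 0 0 -.25 0 0 0; 0 0 -.35 0 0 0; 0 0 -.45 0 0 0; 0 0 -.5 0 0 0; -.05 -.04 -.5 0 0 0; -.15 -.13 -.5 0 0 0; -.24 -.21 -.5 0 0 0; -.33 -.29 -.5 0 0 0'; python3 plan.py .6395 .0105 .18 -90
```

```text
clock: 5.53
tool_pos: [0.5322, -0.1119, 0.1797]
orientation: [180.0, 0.0, -90.1]
force: [1.1, -0.5, -2.9]
opening: 0.0578
gripper_force: 30.0
shift [-0.4088 -0.3566 -0.0009] turn [ 0.0001  0.0001 -0.0007]
```

```bash
python3 -m inch '-.09 -.08 0 0 0 0; -.18 -.16 0 0 0 0; -.27 -.24 0 0 0 0; -.35 -.31 0 0 0 0; -.39 -.34 0 0 0 0; -.409 -.357 0 0 0 0; -.409 -.357 0 0 0 0; -.409 -.357 .1 0 0 0; -.409 -.357 .2 0 0 0; -.409 -.357 .3 0 0 0'; python3 plan.py .6395 .0105 .0525 -90
```

```text
clock: 6.37
tool_pos: [0.6383, 0.0084, 0.0894]
orientation: [-180.0, 0.0, -90.1]
force: [0.3, 0.8, -3.3]
opening: 0.0574
gripper_force: 30.0
shift [-0.0071 -0.0039  0.1231] turn [-0.0003  0.0002 -0.0007]
```

```bash
python3 -m inch '-.007 -.004 .04 0 0 0; -.007 -.004 .07 0 0 0; -.007 -.004 .1 0 0 0; -.007 -.004 .115 0 0 0; -.007 -.004 .122 0 0 0; -.007 -.004 .122 0 0 0; -.007 -.004 .122 0 0 0'; python3 plan.py .6395 .0105 .0515 -90
python3 - <<'E'
from h import *
for n in("top","scene"):
    snapshot(n);c=camera_params(n)
    for d in cut_out(n,'tin_white')[:2]: print(n,d['p'],fit(c,d['pixels'],'tin_white',.022,np.array([.64,.01])))
E
```

```text
clock: 6.95
tool_pos: [0.6411, 0.0116, 0.0542]
orientation: [-179.9, 0.0, -90.1]
force: [-0.7, -0.4, -3.3]
opening: 0.0572
gripper_force: 30.0
shift [0.0038 0.0052 0.0089] turn [-0.0005  0.0001 -0.0004]
top 0.71 (array([0.6209375, 0.016875 ]), np.float64(0.08260729267505651))
scene 0.86 (array([0.63695113, 0.01223349]), np.float64(0.2244142432656242))
```

```bash
python3 -m inch '0.002 .003 .005 0 0 0; 0.002 .003 .007 0 0 0; 0.002 .003 .007 0 0 0; 0.002 .003 .007 0 0 0'; python3 -m inch '0 0 0 0 0 0; 0 0 0 0 0 0; 0 0 0 0 0 0; 0 0 0 0 0 0'; python3 plan.py .6395 .0105 .0515 -90
```

```text
clock: 7.48
tool_pos: [0.6396, 0.0109, 0.0515]
orientation: [-180.0, -0.0, -90.1]
force: [-2.6, 0.4, 2.5]
opening: 0.0576
gripper_force: 30.0
clock: 7.82
tool_pos: [0.6395, 0.0109, 0.0515]
orientation: [-180.0, -0.0, -90.1]
force: [-3.9, 0.3, 5.7]
opening: 0.0574
gripper_force: 30.0
shift [ 0.0014  0.0001 -0.0001] turn [-0.     -0.     -0.0004]
```

```bash
python3 -m inch '0 0 0 0 0 0; 0 0 0 0 0 0; 0 0 0 0 0 0; 0 0 0 0 0 0; 0 0 -.06 0 0 0; 0 0 -.18 0 0 0; 0 0 -.3 0 0 0; 0 0 -.4 0 0 0; 0 0 -.4 0 0 0; -.05 .1 -.4 0 0 0' -1; python3 plan.py .437 .0565 .17 -90
```

```text
clock: 8.65
tool_pos: [0.6139, 0.0252, 0.1727]
orientation: [-179.7, 0.0, -90.2]
force: [0.0, 1.5, 0.2]
opening: 0.0874
gripper_force: 0.0
shift [-0.1027  0.59    0.0058] turn [-0.0017  0.0001 -0.0008]
```

```bash
python3 - <<'E'
from h import *
for n in("top","scene"):
    snapshot(n);c=camera_params(n)
    for d in cut_out(n,'tin_white')[:2]: print(n,d['p'],fit(c,d['pixels'],'tin_white',.021,np.array([.64,.01])))
E
```

```text
top 0.75 (array([0.64121979, 0.00685562]), np.float64(0.33694958519463936))
scene 0.79 (array([0.63705587, 0.0116663 ]), np.float64(0.9213691026827012))
```

```bash
python3 -m inch '-.1 .59 0 0 0 -.001; -.1 .59 0 0 0 -.001; -.1 .59 0 0 0 -.001; -.1 .59 0 0 0 -.001; -.1 .59 0 0 0 -.001; -.1 .59 0 0 0 -.001; -.1 .59 0 0 0 -.001'; python3 plan.py .437 .0565 .045 -90
python3 - <<'E'
from h import *
c=camera_params('wrist');snapshot('wrist')
for d in cut_out('wrist','tin_green')[:2]: print(d['p'],fit(c,d['pixels'],'tin_green',0,np.array([.437,.0565])))
E
```

```text
clock: 9.43
tool_pos: [0.433, 0.0566, 0.1717]
orientation: [-179.9, 0.0, -89.8]
force: [0.3, -0.1, -0.6]
opening: 0.0879
gripper_force: 0.0
shift [ 0.0008 -0.0125  0.4224] turn [-0.0006  0.0002  0.0011]
0.91 (array([0.43879592, 0.05513339]), np.float64(0.9653863238264455))
```

```bash
python3 -m inch '.003 -.01 .05 0 0 0; .003 -.01 .1 0 0 0; .003 -.01 .15 0 0 0; .003 -.01 .15 0 0 0'; python3 plan.py .438 .0555 .045 -90
```

```text
clock: 9.87
tool_pos: [0.4349, 0.0544, 0.1232]
orientation: [179.7, -0.1, -90.0]
force: [-0.3, 0.1, 0.2]
opening: 0.0878
gripper_force: 0.0
shift [-0.0044 -0.0114  0.2607] turn [ 0.0015 -0.0008  0.0001]
```

```bash
python3 -m inch '-.002 -.008 .08 0 0 0; -.002 -.008 .16 0 0 0; -.002 -.008 .23 0 0 0; -.002 -.008 .26 0 0 0; -.002 -.008 .26 0 0 0; -.002 -.008 .26 0 0 0'; python3 -m inch '0 0 0 0 0 0; 0 0 0 0 0 0; 0 0 0 0 0 0; 0 0 0 0 0 0; 0 0 0 0 0 0; 0 0 0 0 0 0; 0 0 0 0 0 0; 0 0 0 0 0 0' 1; python3 plan.py .641 -.0845 .2 -90
```

```text
clock: 10.37
tool_pos: [0.4387, 0.0558, 0.048]
orientation: [179.9, -0.1, -89.9]
force: [0.3, -0.2, 0.1]
opening: 0.0877
gripper_force: 0.0
clock: 11.03
tool_pos: [0.4385, 0.0562, 0.0487]
orientation: [-179.9, 0.0, -89.9]
force: [-0.3, 0.9, 7.5]
opening: 0.0638
gripper_force: 30.0
shift [ 0.4702 -0.6745 -0.5039] turn [-0.0003  0.0001  0.0007]
```

```bash
python3 -m inch '0 0 -.06 0 0 0; 0 0 -.15 0 0 0; 0 0 -.25 0 0 0; 0 0 -.35 0 0 0; 0 0 -.45 0 0 0; 0 0 -.48 0 0 0; .04 -.06 -.48 0 0 0; .11 -.16 -.48 0 0 0; .18 -.26 -.48 0 0 0; .25 -.36 -.48 0 0 0'; python3 plan.py .641 -.0845 .19 -90
```

```text
clock: 11.87
tool_pos: [0.5463, -0.0196, 0.1905]
orientation: [179.9, 0.0, -89.9]
force: [0.8, 1.5, -4.1]
opening: 0.0636
gripper_force: 30.0
shift [ 0.217  -0.3153  0.0011] turn [0.0006 0.0001 0.0008]
```

```bash
python3 -m inch '.07 -.1 0 0 0 0; .14 -.2 0 0 0 0; .19 -.27 0 0 0 0; .217 -.315 0 0 0 0; .217 -.315 0 0 0 0; .217 -.315 .06 0 0 0; .217 -.315 .14 0 0 0; .217 -.315 .22 0 0 0; .217 -.315 .3 0 0 0; .217 -.315 .33 0 0 0'; python3 -m inch '0 0 0 0 0 0; 0 0 0 0 0 0; 0 0 0 0 0 0'; python3 plan.py .641 -.0845 .0695 -90
```

```text
clock: 12.7
tool_pos: [0.6369, -0.0835, 0.0875]
orientation: [179.5, 0.0, -90.0]
force: [-1.2, 0.4, -7.0]
opening: 0.0639
gripper_force: 30.0
clock: 12.95
tool_pos: [0.6417, -0.0837, 0.0943]
orientation: [-179.9, -0.0, -89.9]
force: [-0.3, 0.4, -4.7]
opening: 0.0634
gripper_force: 30.0
shift [0.0028 0.0024 0.0828] turn [-0.0006 -0.      0.0007]
```

```bash
python3 -m inch '.001 .002 .03 0 0 0; .001 .002 .05 0 0 0; .001 .002 .065 0 0 0; .001 .002 .075 0 0 0; .001 .002 .08 0 0 0; .001 .002 .08 0 0 0; .001 .002 .08 0 0 0; .001 .002 .08 0 0 0'; python3 plan.py .641 -.0845 .0695 -90
```

```text
clock: 13.62
tool_pos: [0.6399, -0.0842, 0.0698]
orientation: [180.0, -0.0, -89.9]
force: [-5.9, 1.2, 6.3]
opening: 0.0635
gripper_force: 30.0
shift [ 0.001  -0.0037  0.0009] turn [ 0.0001 -0.0001  0.0007]
```

```bash
python3 -m inch '0 0 0 0 0 0; 0 0 0 0 0 0; 0 0 0 0 0 0; 0 0 0 0 0 0; 0 0 -.06 0 0 0; 0 0 -.18 0 0 0; 0 0 -.3 0 0 0; 0 0 -.36 0 0 0; 0 0 -.36 0 0 0; -.02 .1 -.36 0 0 0' -1;  python3 -m inch '-.04 .52 0 0 0 0; -.04 .52 0 0 0 0; -.04 .52 0 0 0 0; -.04 .52 0 0 0 0; -.04 .52 0 0 0 0; -.04 .52 0 0 0 0; -.04 .52 .2 0 0 0; -.04 .52 .3 0 0 0; -.04 .52 .3 0 0 0; -.04 .52 .3 0 0 0'
python3 - <<'E'
from h import *
c=camera_params('wrist');snapshot('wrist')
for d in cut_out('wrist','tin_yellow')[:2]: print(d['p'],fit(c,d['pixels'],'tin_yellow',0,np.array([.455,-.0675])))
E
python3 plan.py .4555 -.0675 .012 -90
```

```text
clock: 14.45
tool_pos: [0.6143, -0.0785, 0.1779]
orientation: [-179.7, -0.0, -89.9]
force: [1.2, 0.8, -0.2]
opening: 0.0874
gripper_force: 0.0
clock: 15.28
tool_pos: [0.4529, -0.067, 0.0849]
orientation: [179.7, -0.1, -89.9]
force: [0.9, -0.3, 0.3]
opening: 0.0875
gripper_force: 0.0
0.57 (array([ 0.45708062, -0.06798051]), np.float64(0.9761122217327958))
shift [0.0033 0.0003 0.2536] turn [-0.0001 -0.0002  0.0008]
```

```bash
python3 -m inch '.003 -.001 .08 0 0 0; .003 -.001 .16 0 0 0; .003 -.001 .22 0 0 0; .003 -.001 .25 0 0 0; .003 -.001 .25 0 0 0; .003 -.001 .25 0 0 0'; python3 -m inch '0 0 0 0 0 0; 0 0 0 0 0 0; 0 0 0 0 0 0; 0 0 0 0 0 0; 0 0 0 0 0 0; 0 0 0 0 0 0; 0 0 0 0 0 0; 0 0 0 0 0 0; 0 0 0 0 0 0' 1; python3 plan.py .6375 .2005 .175 -90
```

```text
clock: 15.88
tool_pos: [0.4556, -0.0672, 0.0132]
orientation: [-179.9, -0.0, -89.9]
force: [-1.0, -0.2, -0.4]
opening: 0.0878
gripper_force: 0.0
clock: 16.63
tool_pos: [0.4547, -0.0673, 0.0122]
orientation: [-180.0, 0.0, -89.9]
force: [0.4, 0.8, 2.7]
opening: 0.0461
gripper_force: 30.0
shift [-0.8914 -0.6113 -0.5423] turn [-0.0001  0.      0.0007]
```

```bash
python3 -m inch '0 0 -.06 0 0 0; 0 0 -.15 0 0 0; 0 0 -.25 0 0 0; 0 0 -.35 0 0 0; 0 0 -.45 0 0 0; 0 0 -.5 0 0 0; -.05 -.03 -.5 0 0 0; -.15 -.1 -.5 0 0 0; -.24 -.16 -.5 0 0 0; -.33 -.22 -.5 0 0 0'; python3 plan.py .6375 .2005 .162 -90
```

```text
clock: 17.47
tool_pos: [0.5204, 0.0328, 0.162]
orientation: [180.0, 0.0, -89.9]
force: [0.4, -0.3, -1.3]
opening: 0.0455
gripper_force: 30.0
shift [-5.586e-01 -3.907e-01  3.000e-04] turn [0.     0.0001 0.0003]
```

```bash
python3 -m inch '-.1 -.07 0 0 0 0; -.2 -.14 0 0 0 0; -.3 -.21 0 0 0 0; -.4 -.28 0 0 0 0; -.48 -.335 0 0 0 0; -.53 -.37 0 0 0 0; -.559 -.39 0 0 0 0; -.559 -.39 .06 0 0 0; -.559 -.39 .15 0 0 0; -.559 -.39 .25 0 0 0'; python3 -m inch '0 0 .05 0 0 0; 0 0 .1 0 0 0; 0 0 .1 0 0 0; 0 0 .1 0 0 0'; python3 plan.py .6375 .201 .0332 -90
```

```text
clock: 18.3
tool_pos: [0.6371, 0.1998, 0.0871]
orientation: [-179.9, 0.1, -89.9]
force: [-0.4, 0.2, -1.8]
opening: 0.0451
gripper_force: 30.0
clock: 18.63
tool_pos: [0.6361, 0.1988, 0.0562]
orientation: [179.9, -0.1, -89.9]
force: [0.2, -0.2, -0.4]
opening: 0.0453
gripper_force: 30.0
shift [-0.0073 -0.005   0.0767] turn [ 0.0007 -0.0005  0.0005]
```

```bash
python3 -m inch '-.005 -.003 .03 0 0 0; -.005 -.003 .05 0 0 0; -.005 -.003 .065 0 0 0; -.005 -.003 .075 0 0 0; -.005 -.003 .077 0 0 0; -.005 -.003 .077 0 0 0; -.005 -.003 .077 0 0 0'; python3 plan.py .6375 .201 .0332 -90
```

```text
clock: 19.22
tool_pos: [0.638, 0.2013, 0.0342]
orientation: [-180.0, 0.0, -89.9]
force: [-0.1, 0.2, -2.4]
opening: 0.0454
gripper_force: 30.0
shift [0.0009 0.0016 0.0034] turn [-0.0001  0.      0.0006]
```

```bash
python3 -m inch '0 0 .003 0 0 0; 0 0 .005 0 0 0; 0 0 .005 0 0 0; 0 0 .005 0 0 0; 0 0 .005 0 0 0'; python3 plan.py .6375 .201 .0332 -90
```

```text
clock: 19.63
tool_pos: [0.6381, 0.2014, 0.0333]
orientation: [-180.0, 0.0, -89.9]
force: [-2.0, -0.1, 6.1]
opening: 0.0456
gripper_force: 30.0
shift [0.0012 0.0021 0.0003] turn [-0.0003  0.0001  0.0007]
```

```bash
python3 -m inch '0 0 0 0 0 0; 0 0 0 0 0 0; 0 0 0 0 0 0; 0 0 0 0 0 0; 0 0 -.06 0 0 0; 0 0 -.18 0 0 0; 0 0 -.3 0 0 0; 0 0 -.36 0 0 0; 0 0 -.36 0 0 0; -.01 .1 -.36 0 0 0' -1;  python3 -m inch '-.03 .51 0 0 0 -.25; -.03 .51 0 0 0 -.25; -.03 .51 0 0 0 -.25; -.03 .51 0 0 0 -.25; -.03 .51 0 0 0 -.25; -.03 .51 0 0 0 -.25; -.03 .51 0 0 0 -.25; -.03 .51 .1 0 0 -.25; -.03 .51 .1 0 0 -.25; -.03 .51 .1 0 0 -.25'
python3 - <<'E'
from h import *
c=camera_params('wrist');snapshot('wrist')
for d in cut_out('wrist','tin_blue')[:3]: print(d['p'],fit(c,d['pixels'],'tin_blue',0))
E
python3 plan.py .456 .2132 .02 -45
```

```text
clock: 20.47
tool_pos: [0.6115, 0.2045, 0.1415]
orientation: [-179.8, 0.1, -90.0]
force: [0.1, 1.5, -0.9]
opening: 0.0876
gripper_force: 0.0
clock: 21.3
tool_pos: [0.4538, 0.2119, 0.1095]
orientation: [179.8, -0.0, -44.9]
force: [0.0, 0.2, 0.4]
opening: 0.0879
gripper_force: 0.0
0.82 (array([0.45805865, 0.21356987]), np.float64(0.9800516647531573))
0.8 (array([0.36857032, 0.3047825 ]), np.float64(0.3198046931333567))
0.67 (array([0.37041603, 0.21848775]), np.float64(0.5488158134450719))
shift [ 0.0013 -0.0029  0.3034] turn [ 0.0001 -0.0001  0.0006]
```

```bash
python3 -m inch '.002 -.006 .08 0 0 0; .002 -.006 .16 0 0 0; .002 -.006 .24 0 0 0; .002 -.006 .29 0 0 0; .002 -.006 .297 0 0 0; .002 -.006 .297 0 0 0'; python3 -m inch '0 0 0 0 0 0; 0 0 0 0 0 0; 0 0 0 0 0 0; 0 0 0 0 0 0; 0 0 0 0 0 0; 0 0 0 0 0 0; 0 0 0 0 0 0; 0 0 0 0 0 0; 0 0 0 0 0 0' 1; python3 plan.py .6385 .1055 .165 -90
```

```text
clock: 21.9
tool_pos: [0.4566, 0.2136, 0.0214]
orientation: [179.9, -0.0, -44.9]
force: [-0.3, -0.5, 0.0]
opening: 0.0878
gripper_force: 0.0
clock: 22.65
tool_pos: [0.4567, 0.2138, 0.0217]
orientation: [-180.0, -0.0, -44.9]
force: [-1.8, -0.1, 5.8]
opening: 0.0514
gripper_force: 30.0
shift [ 0.6844 -0.1721 -0.4775] turn [-1.000e-04  0.000e+00  2.506e-01]
```

Gripped; the TCP is 21.7 mm above the tin's bottom.

```bash
python3 -m inch '0 0 -.06 0 0 0; 0 0 -.15 0 0 0; 0 0 -.25 0 0 0; 0 0 -.35 0 0 0; 0 0 -.45 0 0 0; 0 0 -.477 0 0 .03; .05 -.01 -.477 0 0 .06; .13 -.03 -.477 0 0 .09; .22 -.055 -.477 0 0 .12; .31 -.08 -.477 0 0 .15'; python3 plan.py .6385 .1055 .165 -90
```

```text
clock: 23.48
tool_pos: [0.5396, 0.1646, 0.1642]
orientation: [180.0, 0.0, -72.1]
force: [1.0, 0.9, -2.6]
opening: 0.0515
gripper_force: 30.0
shift [ 0.2886 -0.2532 -0.0029] turn [0.0002 0.0001 0.0994]
```

```bash
python3 -m inch '.07 -.06 0 0 0 .03; .14 -.12 0 0 0 .06; .21 -.18 0 0 0 .09; .26 -.23 0 0 0 .1; .289 -.253 0 0 0 .1; .289 -.253 0 0 0 .1; .289 -.253 .06 0 0 .1; .289 -.253 .15 0 0 .1; .289 -.253 .25 0 0 .1; .289 -.253 .34 0 0 .1'; python3 -m inch '0 0 0 0 0 0; 0 0 0 0 0 0; 0 0 0 0 0 0'; python3 plan.py .6385 .1055 .0427 -90
```

```text
clock: 24.32
tool_pos: [0.6371, 0.1067, 0.0611]
orientation: [180.0, 0.0, -89.8]
force: [-0.3, -0.8, -2.8]
opening: 0.0515
gripper_force: 30.0
clock: 24.57
tool_pos: [0.639, 0.1068, 0.064]
orientation: [-179.9, 0.0, -89.8]
force: [0.6, 0.1, -1.1]
opening: 0.0516
gripper_force: 30.0
shift [0.0045 0.0018 0.071 ] turn [-0.0005  0.      0.0011]
```

```bash
python3 -m inch '.004 0 .03 0 0 0; .004 0 .05 0 0 0; .004 0 .06 0 0 0; .004 0 .068 0 0 0; .004 0 .072 0 0 0; .004 0 .072 0 0 0; .004 0 .072 0 0 0; .004 0 .072 0 0 0'; python3 plan.py .6385 .1055 .0427 -90
```

```text
clock: 25.23
tool_pos: [0.6383, 0.105, 0.0427]
orientation: [-180.0, -0.0, -89.9]
force: [-6.7, 1.7, 10.3]
opening: 0.0514
gripper_force: 30.0
shift [-0.0017 -0.0007  0.0001] turn [-0.0002 -0.      0.0007]
```

Contact. I'll release, rise and back away, then check the placing.

```bash
python3 -m inch '0 0 0 0 0 0; 0 0 0 0 0 0; 0 0 0 0 0 0; 0 0 0 0 0 0; 0 0 -.06 0 0 0; 0 0 -.18 0 0 0; 0 0 -.3 0 0 0; 0 0 -.45 0 0 0; 0 0 -.55 0 0 0; 0 0 -.55 0 0 0' -1;  python3 -m inch '0.2 .7 0 0 0 0; 0.2 .7 0 0 0 0; 0.2 .7 0 0 0 0; 0.2 .7 0 0 0 0; 0.2 .7 0 0 0 0; 0.2 .7 0 0 0 0; 0.2 .7 0 0 0 0; 0.2 .7 0 0 0 0'
python3 - <<'E'
from h import *
for n in("top","scene"):
    im=snapshot(n);cv2.imwrite(f'pics/{n}9.png',im[:,:,::-1]);c=camera_params(n)
    for t,x in(("tin_yellow",(.638,.2)),("tin_blue",(.638,.105)),("tin_white",(.639,.01)),("tin_green",(.64,-.0845))):
        for d in cut_out(n,t)[:3]:
            p,i=fit(c,d['pixels'],t,.021)
            if i>.6: print(n,t,round(d['p'],2),p.round(4),round(i,2))
E
```

```text
clock: 26.07
tool_pos: [0.6422, 0.1058, 0.2146]
orientation: [-179.3, 0.2, -89.8]
force: [0.9, 0.4, 1.3]
opening: 0.0878
gripper_force: 0.0
clock: 26.73
tool_pos: [0.4286, 0.0448, 0.2066]
orientation: [-179.9, 0.1, -89.9]
force: [0.4, 0.0, 0.8]
opening: 0.0873
gripper_force: 0.0
top tin_yellow 0.7 [0.6388 0.2014] 0.95
top tin_blue 0.58 [0.6372 0.1048] 0.96
scene tin_yellow 0.56 [0.6356 0.2003] 0.96
scene tin_blue 0.91 [0.3991 0.2117] 0.88
scene tin_blue 0.77 [0.6352 0.1049] 0.93
scene tin_blue 0.63 [0.4043 0.2902] 0.83
scene tin_white 0.78 [0.6376 0.0121] 0.96
scene tin_green 0.85 [ 0.6388 -0.0851] 0.96
```

View pics/top9.png

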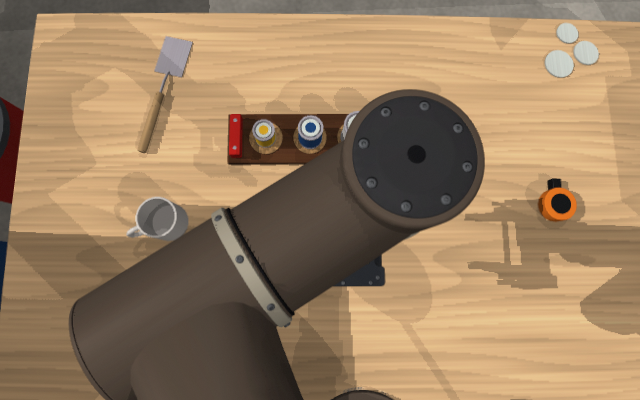

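The picture shows yellow (264,130) and blue (311,128) on the two pads beside the red stop. The mug is still at (157,218). The arm hides white and green here, but the scene-camera fits put both within about 2 mm of their pads. All four are standing, so I'll hand in.

```bash
python3 -c "
from plant import close_job
print(close_job())"
```

```text
the job is handed in; nothing more can be done
None
```

The four tins are upright on the rack, from the red stop: yellow on pad_d, blue on pad_c, white on pad_b, green on pad_a, each measured within about 3 mm of its pad's centre; the mug was left alone and the job is handed in (no verdict shown).

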